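# Pack out the tube-rack clamp with spacers and hold it shut

## Robot

A 6-joint arm with a two-finger parallel gripper is mounted at the origin on the work surface. World frame = base frame: x ahead of the robot, y to its left, z up, the work surface at z = 0. Lengths are in mm, angles in rad, forces in N, time in s.
With the tool pointing down it reaches from about 350 to 975 mm from the base axis. Payload 7.1 kg.
Tool frame: the origin (TCP) lies between the finger pads; the fingertips stand 19 mm ahead of it and the grasp point (between the pads) is the TCP; z points along the fingers, y is the line along which they close (so a half turn about z gives the same grasp; the last joint's range is limited). The gripper opens to 88 mm and grips with 3 to 60 N. Pads are 20 mm wide; open, the fingers measure 115 mm over their backs; the gripper's body (75 mm by 178 mm) begins 61 mm behind the grasp point.
Start: joints at [-1.363, 0.423, 1.63, -0, 1.089, -0.019], TCP at [140.557, -608.973, 241.675] pointing down, gripper open.
Joint ranges: [-3, 3], [-0.9, 2.11], [0.09, 2.58], [-1.31, 4.45], [0.11, 2.69], [-2.54, 2.54]. Speed limits (rad/s): [2.39, 2.39, 3.01, 3.14, 3.14, 3.14].

## Interface

Orientations are given as a rotation vector (axis times angle).
In Python, from workcell import ctrl gives the robot as it stands.
- The arm moves only by the tool arm_command, never from a script. Its argument "series" is a list of rows, each an object with "linear": the shift along the tool's x, y, z in m, a list of three; "turn": the turn about the tool's z in rad. A call has 1 to 10 rows; each row shifts and turns the commanded pose from where the row before left it, along the tool's axes as they then stand; what a row does not reach is not made up. A row lasts 1/10 s, in which the tool goes at most 50 mm and 8.59 degrees, less where a joint would pass 70% of its speed; a pose out of reach is approached as far as the arm can. A call with a gripper value outside its range is refused whole. "jaw" is the opening, from -1 (shut) to 1 (fully open), set as the call begins (left out, the last holds). The fingers move at their own pace and stop on an object; the grip force is fixed at half the most. Time passes only in rows, so rows that do not move let the fingers close. It gives the time, the measured TCP pose, the force, the opening and the grip force at its end, in the units of the state.
- ctrl.get_obs(): the state, without advancing time (a new reading comes with each control period).
- ctrl.get_image(name): name is "side" or "top" or "wrist"; returns a dict with "frame" (420x560x3 uint8, blue, green, red), "fx", "fy", "cx", "cy" (pixels), "rvec" (rotation vector, rad) and "tvec" (3), from world to camera coordinates, as OpenCV has them. Camera axes: x right, y down, z forward; pixel columns grow to the right and rows downward; lengths in mm; the calibration is good to about 2 mm. A picture is of the moment at which its call begins. There is no depth.
- ctrl.close_job(): hands the job in; it is judged then, once.
The state is a dict: "t": time; "qpos": joint angles; "qvel": joint speeds; "joint_torque": joint torques, N m; "ee_pos": TCP position; "orientation": TCP orientation; "ft_force": force on the tool from outside, world axes, zero at the start; "moment": the same for the moment, N m; "width": finger opening in mm; "grasp_force": force on a finger pad.
Only numpy, scipy, OpenCV 4.12 (cv2) and the standard library are available. Lean on these libraries where they do the work, as an engineer would, in place of code of your own. Each camera call takes 0.05 s, during which the arm holds its last target. There are 200 camera calls.

## Task

Stand yellow spacers one after another in the channel of the clamp tray, between the plunger's pad and the tube rack, upright with their broad faces across the channel, until the gap is filled well enough (two or three, as it takes) that the plunger pushed fully home squeezes the stack and moves the rack back on its springs. Push the red handle fully home with the gripper and finish while still holding it there, with the stack clamped tight; it springs back if let go. Leave the burner, jar and bottle where they are, and any spare spacer on the bench, off the tray.

Things in the scene. Friction and masses are not known exactly. Their poses are not given: they have to be found in the camera images.
- tray: Fixed steel clamp tray on the bench: base plate 370 x 80 mm, 8 mm thick, with low side walls forming a straight channel, 58 mm wide inside, wall tops 28 mm above the bench. Its +x axis runs along the channel in the clamping direction, from the plunger to the tube rack; z is up. Origin: on the bench, on the channel's centre line, below the front face of the rack's pad when the rack is at rest. The channel floor is 8 mm above the bench. The tray's place and heading vary.
- rack (a joint): Sprung slide of the tube-rack carriage, m: 0 at rest, grows as the rack is pressed back along the tray's +x, stop at 0.028. Springs push it forward with 3.5 N at 0 and 250 N/m more.
- rack_face (a point): Centre of the rack carriage's black front pad (54 mm wide, 10 to 38 mm above the bench), on the face that looks at the plunger, 23 mm above the bench; moves with the rack. The white rack itself (100 mm wide, tubes to 100 mm above the bench) begins 35 mm behind this face.
- plunger (a joint): Sprung slide of the push plunger, m: 0 fully out (where its spring returns it), grows as it is pushed along the tray's +x, fully home at its stop at 0.032. Its spring needs 2 N at the start and 4 N at the end of the stroke, plus the force of the rack's springs once the stack touches.
- plunger_face (a point): Centre of the plunger's black pad (52 mm wide, 11 to 37 mm above the bench), on the face that looks at the rack, 23 mm above the bench; moves with the plunger. With the plunger out the gap from here to rack_face is between 48 and 86 mm. Behind the pad is the blue guide block (38 mm high), fixed to the tray.
- handle_mid (a point): Red upright paddle of the plunger, outside the guide block: 12 mm thick along the tray's x, 44 mm wide, from 12 to 76 mm above the bench. The point is its centre, 44 mm above the bench, 92 mm behind plunger_face; moves with the plunger. Behind it (tray -x) is free room; in front, the guide block is 48 mm away when the plunger is out, 16 mm when home.
- spacer_a_mid (a point): Centre (half-way up, 33 mm above its underside) of yellow plastic spacer A, one of three alike, standing on the bench beside the tray: a block 20 mm thick (its x), 50 mm wide (its y), 26 mm high, with a grip tab on top, 14 mm (x) by 20 mm (y), from 26 to 65 mm above the underside. About 55 g.
- spacer_b_mid (a point): Centre (half-way up, 33 mm above its underside) of yellow plastic spacer B, one of three alike, standing on the bench beside the tray: a block 20 mm thick (its x), 50 mm wide (its y), 26 mm high, with a grip tab on top, 14 mm (x) by 20 mm (y), from 26 to 65 mm above the underside. About 55 g.
- spacer_c_mid (a point): Centre (half-way up, 33 mm above its underside) of yellow plastic spacer C, one of three alike, standing on the bench beside the tray: a block 20 mm thick (its x), 50 mm wide (its y), 26 mm high, with a grip tab on top, 14 mm (x) by 20 mm (y), from 26 to 65 mm above the underside. About 55 g.
- burner_mid (a point): Unlit gas burner, blue round foot 76 mm across and steel tube, 124 mm high; point on its axis 60 mm above its underside. Bystander.
- jar_mid (a point): White culture jar with black cap, 68 mm across, 100 mm high; point half-way up. Bystander.
- bottle_mid (a point): Amber reagent bottle, 56 mm across, 120 mm high; point half-way up. Bystander.
Not all that is in view belongs to the job. What is shaped like the part that bears spacer_a_mid but white is not meant.

How it is judged (in metres and radians):
On the way, in this order (a step that is already met when the one before it is completed fails the run):
1. a first spacer stands on the channel floor between plunger and rack (((y of spacer_a_mid in the frame of tray between -0.012 and 0.012 m and x of spacer_a_mid in the frame of tray between -0.1 and 0.04 m and z of spacer_a_mid in the frame of tray below 0.046 m and angle between spacer_a_mid's own z axis and vertical below 0.15 rad and angle between the x axis of spacer_a_mid and the x axis of tray, either way round below 0.2 rad) or (y of spacer_b_mid in the frame of tray between -0.012 and 0.012 m and x of spacer_b_mid in the frame of tray between -0.1 and 0.04 m and z of spacer_b_mid in the frame of tray below 0.046 m and angle between spacer_b_mid's own z axis and vertical below 0.15 rad and angle between the x axis of spacer_b_mid and the x axis of tray, either way round below 0.2 rad) or (y of spacer_c_mid in the frame of tray between -0.012 and 0.012 m and x of spacer_c_mid in the frame of tray between -0.1 and 0.04 m and z of spacer_c_mid in the frame of tray below 0.046 m and angle between spacer_c_mid's own z axis and vertical below 0.15 rad and angle between the x axis of spacer_c_mid and the x axis of tray, either way round below 0.2 rad))), for 0.2 s.
2. a second spacer stands there too ((((y of spacer_a_mid in the frame of tray between -0.012 and 0.012 m and x of spacer_a_mid in the frame of tray between -0.1 and 0.04 m and z of spacer_a_mid in the frame of tray below 0.046 m and angle between spacer_a_mid's own z axis and vertical below 0.15 rad and angle between the x axis of spacer_a_mid and the x axis of tray, either way round below 0.2 rad) and (y of spacer_b_mid in the frame of tray between -0.012 and 0.012 m and x of spacer_b_mid in the frame of tray between -0.1 and 0.04 m and z of spacer_b_mid in the frame of tray below 0.046 m and angle between spacer_b_mid's own z axis and vertical below 0.15 rad and angle between the x axis of spacer_b_mid and the x axis of tray, either way round below 0.2 rad)) or ((y of spacer_a_mid in the frame of tray between -0.012 and 0.012 m and x of spacer_a_mid in the frame of tray between -0.1 and 0.04 m and z of spacer_a_mid in the frame of tray below 0.046 m and angle between spacer_a_mid's own z axis and vertical below 0.15 rad and angle between the x axis of spacer_a_mid and the x axis of tray, either way round below 0.2 rad) and (y of spacer_c_mid in the frame of tray between -0.012 and 0.012 m and x of spacer_c_mid in the frame of tray between -0.1 and 0.04 m and z of spacer_c_mid in the frame of tray below 0.046 m and angle between spacer_c_mid's own z axis and vertical below 0.15 rad and angle between the x axis of spacer_c_mid and the x axis of tray, either way round below 0.2 rad)) or ((y of spacer_b_mid in the frame of tray between -0.012 and 0.012 m and x of spacer_b_mid in the frame of tray between -0.1 and 0.04 m and z of spacer_b_mid in the frame of tray below 0.046 m and angle between spacer_b_mid's own z axis and vertical below 0.15 rad and angle between the x axis of spacer_b_mid and the x axis of tray, either way round below 0.2 rad) and (y of spacer_c_mid in the frame of tray between -0.012 and 0.012 m and x of spacer_c_mid in the frame of tray between -0.1 and 0.04 m and z of spacer_c_mid in the frame of tray below 0.046 m and angle between spacer_c_mid's own z axis and vertical below 0.15 rad and angle between the x axis of spacer_c_mid and the x axis of tray, either way round below 0.2 rad)))), for 0.2 s.
At the end, for the whole second after the job is handed in: Plunger within 3.5 mm of its stop, fingers on the red handle with over 2 N; rack pressed back over 2 mm; two or more spacers seated between, upright (0.15 rad) and square (0.2 rad), any other over 48 mm from the channel line; burner, jar, bottle within 30 mm of their start (value of joint plunger above 0.0285 m and value of joint rack above 0.002 m and velocity of joint rack below 0.01 m/s and contact force between the fingers and plunger above 2 N and (((y of spacer_a_mid in the frame of tray between -0.012 and 0.012 m and x of spacer_a_mid in the frame of tray between -0.1 and 0.04 m and z of spacer_a_mid in the frame of tray below 0.046 m and angle between spacer_a_mid's own z axis and vertical below 0.15 rad and angle between the x axis of spacer_a_mid and the x axis of tray, either way round below 0.2 rad) and (y of spacer_b_mid in the frame of tray between -0.012 and 0.012 m and x of spacer_b_mid in the frame of tray between -0.1 and 0.04 m and z of spacer_b_mid in the frame of tray below 0.046 m and angle between spacer_b_mid's own z axis and vertical below 0.15 rad and angle between the x axis of spacer_b_mid and the x axis of tray, either way round below 0.2 rad)) or ((y of spacer_a_mid in the frame of tray between -0.012 and 0.012 m and x of spacer_a_mid in the frame of tray between -0.1 and 0.04 m and z of spacer_a_mid in the frame of tray below 0.046 m and angle between spacer_a_mid's own z axis and vertical below 0.15 rad and angle between the x axis of spacer_a_mid and the x axis of tray, either way round below 0.2 rad) and (y of spacer_c_mid in the frame of tray between -0.012 and 0.012 m and x of spacer_c_mid in the frame of tray between -0.1 and 0.04 m and z of spacer_c_mid in the frame of tray below 0.046 m and angle between spacer_c_mid's own z axis and vertical below 0.15 rad and angle between the x axis of spacer_c_mid and the x axis of tray, either way round below 0.2 rad)) or ((y of spacer_b_mid in the frame of tray between -0.012 and 0.012 m and x of spacer_b_mid in the frame of tray between -0.1 and 0.04 m and z of spacer_b_mid in the frame of tray below 0.046 m and angle between spacer_b_mid's own z axis and vertical below 0.15 rad and angle between the x axis of spacer_b_mid and the x axis of tray, either way round below 0.2 rad) and (y of spacer_c_mid in the frame of tray between -0.012 and 0.012 m and x of spacer_c_mid in the frame of tray between -0.1 and 0.04 m and z of spacer_c_mid in the frame of tray below 0.046 m and angle between spacer_c_mid's own z axis and vertical below 0.15 rad and angle between the x axis of spacer_c_mid and the x axis of tray, either way round below 0.2 rad))) and ((y of spacer_a_mid in the frame of tray between -0.012 and 0.012 m and x of spacer_a_mid in the frame of tray between -0.1 and 0.04 m and z of spacer_a_mid in the frame of tray below 0.046 m and angle between spacer_a_mid's own z axis and vertical below 0.15 rad and angle between the x axis of spacer_a_mid and the x axis of tray, either way round below 0.2 rad) or (y of spacer_a_mid in the frame of tray above 0.048 m or y of spacer_a_mid in the frame of tray below -0.048 m or x of spacer_a_mid in the frame of tray below -0.235 m)) and ((y of spacer_b_mid in the frame of tray between -0.012 and 0.012 m and x of spacer_b_mid in the frame of tray between -0.1 and 0.04 m and z of spacer_b_mid in the frame of tray below 0.046 m and angle between spacer_b_mid's own z axis and vertical below 0.15 rad and angle between the x axis of spacer_b_mid and the x axis of tray, either way round below 0.2 rad) or (y of spacer_b_mid in the frame of tray above 0.048 m or y of spacer_b_mid in the frame of tray below -0.048 m or x of spacer_b_mid in the frame of tray below -0.235 m)) and ((y of spacer_c_mid in the frame of tray between -0.012 and 0.012 m and x of spacer_c_mid in the frame of tray between -0.1 and 0.04 m and z of spacer_c_mid in the frame of tray below 0.046 m and angle between spacer_c_mid's own z axis and vertical below 0.15 rad and angle between the x axis of spacer_c_mid and the x axis of tray, either way round below 0.2 rad) or (y of spacer_c_mid in the frame of tray above 0.048 m or y of spacer_c_mid in the frame of tray below -0.048 m or x of spacer_c_mid in the frame of tray below -0.235 m)) and distance of each of burner_mid, jar_mid, bottle_mid from where it was at the start of the episode below 0.03 m); the arm keeps its last pose, push and grip.
It fails at once if the burner is knocked over (angle between burner_mid's own z axis and vertical above 0.5 rad).
It fails at once if the jar is knocked over (angle between jar_mid's own z axis and vertical above 0.5 rad).
It fails at once if the bottle is knocked over (angle between bottle_mid's own z axis and vertical above 0.5 rad).
It also fails if it takes over 72 s, if anything falls off the work surface, if the arm or the gripper's body presses on something with over 40 N, if the wrist force passes 120 N, or if a joint passes its speed limit or range.

## Working session

There is one attempt and no reset: what is moved stays moved. The work goes in short steps, Python scripts to look and compute and a tool call to move; the robot and the scene stay as the last step left them, time stands still between calls to the robot, and variables do not carry over. Pictures are saved under pics/ and viewed, at most 10 in all, crops included, and the job is handed in when it is done.

Besides the shell and the picture viewer there is one more tool, called after "Emit:" as name([rows], argument=value, ...), one row to a line, values as JSON. arm_command: Moves the arm, as the interface text tells. Its arguments: {"type":"object","properties":{"series":{"type":"array"},"jaw":{"type":"number"}},"required":["series"]}

```bash
mkdir -p pics
cat > h.py <<'E'
import numpy as np, cv2
from workcell import ctrl
def cam(n):
    d=ctrl.get_image(n); return d
def ray(d,u,v):
    R=cv2.Rodrigues(np.array(d["rvec"],float))[0]; t=np.array(d["tvec"],float).ravel()
    r=R.T@np.array([(u-d["cx"])/d["fx"],(v-d["cy"])/d["fy"],1]); return -R.T@t, r
def onz(d,u,v,z):
    c,r=ray(d,u,v); return c+r*(z-c[2])/r[2]
def proj(d,P):
    K=np.array([[d["fx"],0,d["cx"]],[0,d["fy"],d["cy"]],[0,0,1]])
    return cv2.projectPoints(np.array(P,float).reshape(-1,3),np.array(d["rvec"],float),np.array(d["tvec"],float),K,None)[0].reshape(-1,2)
E
python3 - <<'E'
from h import *
import pickle
for n in("top","side"):
    d=cam(n); cv2.imwrite(f"pics/{n}0.png",d["frame"]); pickle.dump(d,open(n+"0.pkl","wb"))
    print(n,d["fx"],ray(d,280,210))
print(ctrl.get_obs())
E
```

```text
top 438.184616720094 (array([ 368.09329655,  -36.59846751, 1091.41759285]), array([ 0.21652037, -0.01189675, -0.97620841]))
side 431.44000852402735 (array([ 493.11901802, -984.88368381,  598.15075287]), array([ 0.09604354,  0.86599525, -0.4908214 ]))
{'t': 0.1, 'qpos': array([-1.36297789e+00,  4.23736561e-01,  1.63058768e+00, -2.28111780e-05,
        1.08861370e+00, -1.90214501e-02]), 'qvel': array([ 0.00118878, -0.0014075 , -0.00177805, -0.00052913,  0.00043184,
       -0.00074049]), 'joint_torque': array([-4.48369801e-04, -5.45616853e+01, -2.74323964e+01,  6.45665545e-02,
        1.88181567e-02, -2.39264318e-05]), 'ee_pos': array([ 140.47204019, -608.53004709,  241.00699031]), 'orientation': array([-3.12007677e+00, -3.55420953e-01,  2.30678729e-04]), 'ft_force': array([-0.81668498, -0.6968278 ,  0.33082354]), 'moment': array([ 0.04404725,  0.0684387 , -0.01565591]), 'grasp_force': 0.0, 'width': 88.04917034214887}
```

View pics/top0.png

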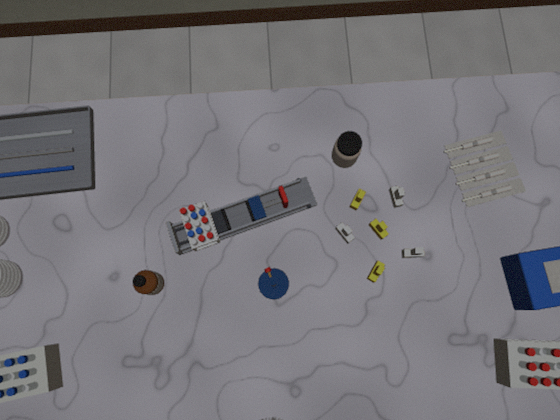

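View pics/side0.png

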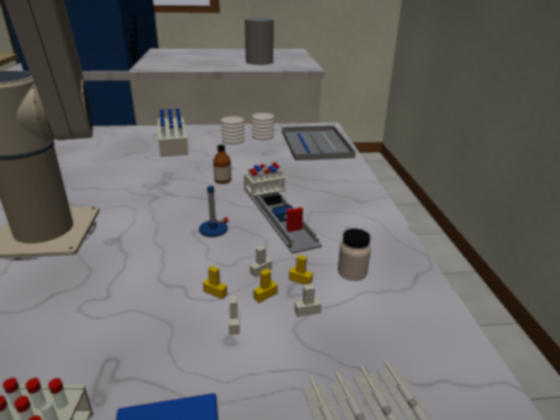

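The top view shows the tray running from (315,195) to (172,243), with the handle at (283,196), guide block at (257,208) and rack at (199,226). The yellow spacers are at (357,199), (379,229) and (376,271). White decoys stand among the spacers. The jar is at (347,148), the bottle at (147,282) and the burner at (273,284).

Run:
```python
from h import *
import pickle
d=pickle.load(open("top0.pkl","rb"))
for n,u,v,z in [("handle",283,190,76),("guide",257,208,38),("rackpad",223,220,38),("trayend",312,193,8),("trayfar",174,238,8),("y1",357,199,26),("y2",379,229,26),("y3",376,271,26),("jar",349,142,100),("burn",273,284,0),("bottle",147,282,60)]:
    print(n,onz(d,u,v,z).round(0))
w=cam("wrist"); R=cv2.Rodrigues(w["rvec"])[0]; o=ctrl.get_obs()
Rt=cv2.Rodrigues(o["orientation"])[0]
c,r=ray(w,280,210)
print(w["fx"],"cam in tool",Rt.T@(c-o["ee_pos"]),"axis in tool",Rt.T@r,"camx in tool",Rt.T@R.T[:,0]); print("tool axes",Rt.round(3))
```

```text
handle [642. -59.  76.]
guide [611.   7.  38.]
rackpad [586.  92.  38.]
trayend [ 647. -134.    8.]
trayfar [554. 219.   8.]
y1 [ 620. -244.   26.]
y2 [ 540. -290.   26.]
y3 [ 439. -271.   26.]
jar [ 744. -225.  100.]
burn [425. -20.   0.]
bottle [446. 271.  60.]
313.2513174710076 cam in tool [  70.42045305   -1.59498118 -142.45122746] axis in tool [-0.27092526  0.00296346  0.96267372] camx in tool [ 2.96740481e-04  9.99999734e-01 -6.66906293e-04]
tool axes [[ 0.974  0.225 -0.   ]
 [ 0.225 -0.974  0.001]
 [-0.    -0.001 -1.   ]]
```

Emit:
arm_command([
  {"linear": [0.042, -0.022, 0], "turn": 0},
  {"linear": [0.042, -0.022, 0], "turn": 0},
  {"linear": [0.042, -0.022, 0], "turn": 0},
  {"linear": [0.042, -0.022, 0], "turn": 0},
  {"linear": [0.042, -0.022, 0], "turn": 0},
  {"linear": [0.042, -0.022, 0], "turn": 0},
  {"linear": [0.042, -0.022, 0], "turn": 0},
  {"linear": [0.042, -0.022, 0], "turn": 0},
  {"linear": [0.042, -0.022, 0], "turn": 0},
  {"linear": [0.042, -0.022, 0], "turn": 0},
])

```text
t: 1.15
ee_pos: [501.5, -298.6, 241.6]
orientation: [-3.121, -0.355, 0.0]
ft_force: [0.6, -0.3, -0.8]
width: 88.0
grasp_force: 0.0
```

Emit:
arm_command([
  {"linear": [0, 0, 0], "turn": -0.14},
  {"linear": [0, 0, 0], "turn": -0.14},
  {"linear": [0, 0, 0], "turn": -0.14},
  {"linear": [0, 0, 0], "turn": -0.14},
  {"linear": [0, 0, 0], "turn": -0.14},
  {"linear": [0, 0, 0], "turn": -0.14},
  {"linear": [0, 0, 0], "turn": -0.14},
  {"linear": [0, 0, 0], "turn": -0.14},
  {"linear": [0, 0, 0], "turn": -0.14},
  {"linear": [0, 0, 0], "turn": -0.14},
])

```text
t: 2.15
ee_pos: [500.2, -300.0, 241.4]
orientation: [-2.151, -2.289, 0.0]
ft_force: [-0.3, -0.3, -0.3]
width: 87.8
grasp_force: 0.0
```

Emit:
arm_command([
  {"linear": [0, 0, 0], "turn": -0.1},
  {"linear": [0, 0, 0], "turn": -0.1},
  {"linear": [0, 0, 0], "turn": 0},
])

```text
t: 2.45
ee_pos: [500.2, -300.1, 241.4]
orientation: [-1.918, -2.487, 0.0]
ft_force: [0.1, 0.4, 0.3]
width: 87.5
grasp_force: 0.0
```

Run:
```python
from h import *
import pickle
w=cam("wrist"); pickle.dump(w,open("w1.pkl","wb")); cv2.imwrite("pics/w1.png",w["frame"])
o=ctrl.get_obs(); print(o["t"],o["ee_pos"],cv2.Rodrigues(o["orientation"])[0].round(3),o["qpos"])
```

```text
2.5 [ 500.21058486 -300.06086428  241.46886727] [[-0.251  0.968 -0.   ]
 [ 0.968  0.251  0.   ]
 [ 0.    -0.    -1.   ]] [-5.60737739e-01  3.62802743e-01  1.72417901e+00  2.80806080e-05
  1.05504617e+00 -8.14653213e-01]
```

View pics/w1.png

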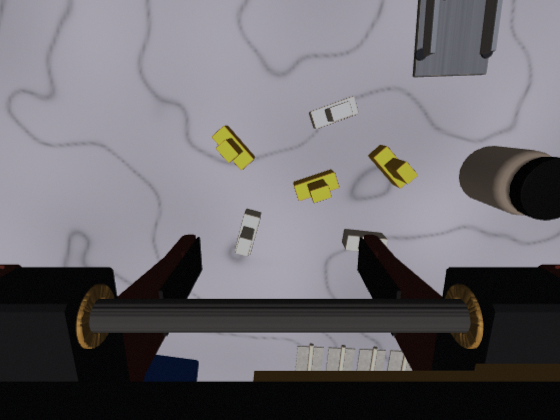

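The wrist view shows the yellow spacers at (233,147), (317,187) and (392,167). White decoys are at (333,112), (248,232) and (364,240). The tray end is at (450,75) and the jar is at (540,185).

```bash
cat >> h.py <<'E'
from scipy.optimize import minimize
def box(x0,x1,y0,y1,z0,z1): return np.array([[x,y,z] for x in(x0,x1) for y in(y0,y1) for z in(z0,z1)],float)
SP=[box(-10,10,-25,25,0,26),box(-7,7,-10,10,26,65)]
def yellow(f):
    h=cv2.cvtColor(f,cv2.COLOR_BGR2HSV); return cv2.inRange(h,(18,110,30),(36,255,255))
def place(P,p,z0=0):
    c,s=np.cos(p[2]),np.sin(p[2]); return P@np.array([[c,s,0],[-s,c,0],[0,0,1]])+[p[0],p[1],z0]
def sil(d,parts,p,shape,off,S=4):
    m=np.zeros((shape[0]*S,shape[1]*S),np.uint8)
    for P in parts:
        q=proj(d,p(P) if callable(p) else place(P,p))-off
        q=cv2.convexHull(((q+.5)*S).astype(np.float32)).astype(np.int32); cv2.fillConvexPoly(m,q,255)
    return cv2.resize(m,(shape[1],shape[0]),interpolation=cv2.INTER_AREA)
def fitsp(d,uv,z0=0,r=45):
    u,v=uv; y=yellow(d["frame"]); n,l,st,ce=cv2.connectedComponentsWithStats(y)
    i=min((k for k in range(1,n) if st[k,4]>80),key=lambda k:np.hypot(*(ce[k]-uv)))
    off=(ce[i].astype(int)-r).clip(0); m=(l==i).astype(np.uint8)*255
    m=m[off[1]:off[1]+2*r,off[0]:off[0]+2*r]; mb=cv2.GaussianBlur(m,(0,0),1.).astype(float)
    g=onz(d,*ce[i],z0+26)
    f=lambda p:np.mean((cv2.GaussianBlur(sil(d,SP,lambda P:place(P,p,z0),m.shape,off),(0,0),1.)-mb)**2)
    best=min((minimize(f,[g[0],g[1],a],method="Nelder-Mead",options=dict(initial_simplex=[[g[0],g[1],a],[g[0]+8,g[1],a],[g[0],g[1]+8,a],[g[0],g[1],a+.3]],maxiter=200)) for a in np.arange(0,np.pi,.4)),key=lambda s:s.fun)
    return best.x,best.fun,m.mean()
E
python3 - <<'E'
from h import *
import pickle
w=pickle.load(open("w1.pkl","rb"))
for uv in [(233,147),(317,187),(392,167)]:
    p,f,a=fitsp(w,uv); print(p[:2].round(1),"yaw",np.degrees(p[2])%180,f,a)
E
```

```text
[ 437.6 -271.2] yaw 55.91728437994843 123.71259259259259 29.687037037037037
[ 541.2 -289.7] yaw 123.30551143486637 167.79111111111112 29.687037037037037
[ 621.1 -245.7] yaw 59.78101058766657 135.73716049382716 32.17407407407408
```

Emit:
arm_command([
  {"linear": [0.037, 0.03, 0], "turn": 0},
  {"linear": [0.037, 0.03, 0], "turn": 0},
  {"linear": [0.037, 0.03, 0], "turn": 0},
  {"linear": [0.037, 0.03, 0.01], "turn": 0},
  {"linear": [0.037, 0.03, 0.01], "turn": 0},
  {"linear": [0.037, 0.03, 0.01], "turn": 0},
  {"linear": [0, 0, 0], "turn": 0},
  {"linear": [0, 0, 0], "turn": 0},
])

```text
t: 3.3
ee_pos: [618.2, -38.8, 211.1]
orientation: [-1.919, -2.487, 0.001]
ft_force: [-0.1, -1.0, 0.3]
width: 87.8
grasp_force: 0.0
```

Run:
```python
from h import *
import pickle
w=cam("wrist"); pickle.dump(w,open("w2.pkl","wb")); cv2.imwrite("pics/w2.png",cv2.resize(w["frame"][:315],(800,450)))
o=ctrl.get_obs(); print(o["t"],o["ee_pos"],o["qpos"])
```

```text
3.35 [617.98603121 -39.90912781 211.48212116] [-8.35540923e-02  4.49525930e-01  1.66567899e+00 -3.80732125e-04
  1.02703976e+00 -3.38710839e-01]
```

View pics/w2.png

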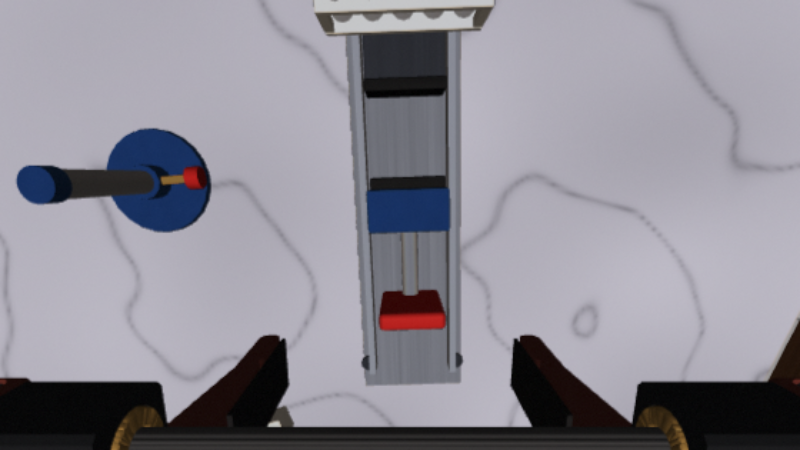

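The view looks straight down the channel. In 800-pixel scale, the rack pad front is at about rows 78–96, the plunger pad front at row 177, the guide block at 189–233 and the handle top at 305–328. The next step is a sharper reading.

Run:
```python
from h import *
import pickle
w=pickle.load(open("w2.pkl","rb")); f=w["frame"]
cv2.imwrite("pics/w2c.png",cv2.resize(f[40:240,235:335],None,fx=3,fy=3,interpolation=cv2.INTER_CUBIC))
for c in (268,285,300): print(c,"rackpad rows46-72",f[46:73,c].mean(1).astype(int),"plunger 118-136",f[118:137,c].astype(int).tolist() if c==285 else f[118:137,c].mean(1).astype(int))
for r in (85,105,155,170): print("row",r,"cols240-330",f[r,240:331].mean(1).astype(int))
h=cv2.cvtColor(f,cv2.COLOR_BGR2HSV); 
for n,m in(("blue",cv2.inRange(h,(100,130,40),(125,255,255))),("red",cv2.inRange(h,(0,150,60),(8,255,255)))):
    m[:,:230]=0;k,l,s,c=cv2.connectedComponentsWithStats(m); print(n,s[1:][s[1:,4]>100])
```

```text
268 rackpad rows46-72 [ 45  45  44  45  44  45  46  42  30  19  22  21  22  24  22  24  21  10
   6   5   4  11  60 114 114 115 113] plunger 118-136 [113 113 114 114 115 101  43  22  23  25  23  24  24  22  24  44  54  57
  57]
285 rackpad rows46-72 [ 45  46  44  43  45  45  44  38  15  20  22  22  22  22  23  23  16   5
   6   3   4  37  90 112 113 112 112] plunger 118-136 [[122, 114, 112], [124, 116, 113], [122, 114, 113], [124, 115, 114], [124, 115, 114], [103, 97, 95], [16, 16, 17], [26, 26, 28], [22, 22, 24], [24, 23, 25], [24, 26, 26], [24, 24, 25], [24, 23, 25], [21, 21, 22], [42, 23, 12], [85, 45, 23], [96, 48, 23], [96, 48, 24], [96, 48, 22]]
300 rackpad rows46-72 [ 45  46  45  44  47  47  42  21  20  21  20  22  22  24  24  20   8   1
   3   3  23  75 116 116 117 117 118] plunger 118-136 [118 118 119 119 105  46  22  24  25  23  24  25  23  26  46  55  57  57
  58]
row 85 cols240-330 [183 183 183 183 175 122 113 117 119 131 141 143 141 134  89  64 115 111
 112 115 116 116 115 113 112 114 115 113 112 114 113 115 114 113 114 113
 111 112 113 114 116 116 115 115 115 114 110 11
[... 712 characters left out ...]
56  57  57  57  57  57
  57  56  57  57  58  57  57  56  56  58  56  56  58  57  57  56  57  56
  57  57  56  56  55  56  55  57  54  56  55  53  55  54  55  54  56  56
  54  57  67 110 142 143 139 122 117 115 129 180 180 180 179 178 179 179
 179]
row 170 cols240-330 [180 182 181 181 181 182 182 182 183 174 137 117 116 121 141 143 143 143
 128  60 104 117 117 117 119 119 118 115 115 115 115 117 116 114 122 120
 116 113 112 113 112  85 109 119 123 121 117 119 120 117 109  89  98 120
 120 115 116 117 115 113 114 124 122 122 122 118 118 119 120 116 115 109
  75  58 105 143 142 143 139 122 117 124 154 166 162 159 155 153 150 152
 155]
blue [[ 257  131   57   32 1684]]
red [[266 218  46  13 532]]
```

View pics/w2c.png

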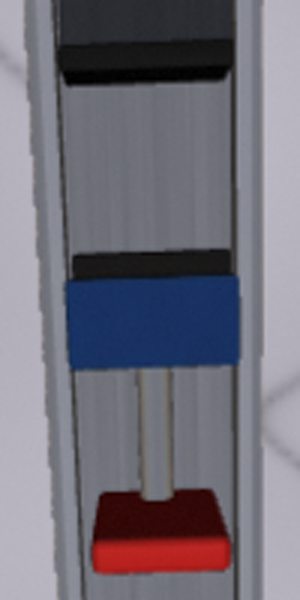

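Run:
```python
from h import *
import pickle
w=pickle.load(open("w2.pkl","rb"))
L=[onz(w,u,v,28) for u,v in((253.7,85),(254.7,105),(258.3,170))]
R=[onz(w,u,v,28) for u,v in((313.2,85),(313.5,105),(313.9,170))]
for A in(L,R): d=A[0]-A[2]; print("heading",np.degrees(np.arctan2(d[1],d[0])))
M=(np.mean(L,0)+np.mean(R,0))/2; print("width",[np.linalg.norm(a-b).round(1) for a,b in zip(L,R)],M)
d=L[0]-L[2]+R[0]-R[2]; d=d[:2]/np.linalg.norm(d[:2]); n=np.array([-d[1],d[0]])
print("head",np.degrees(np.arctan2(d[1],d[0])))
for nm,u,v,z in(("rack top",285,62.0,38),("rack bot",285,67.6,10),("rack top",268,62.6,38),("rack bot",268,68,10),("rack top",300,61.6,38),("rack bot",300,66.4,10),("pl",285,123.6,37),("pl",268,124,37),("pl",300,122.9,37),("handle back top",289,230.5,76),("guide front",285,132,38)):
    p=onz(w,u,v,z); print(nm,p.round(1),"along",((p-M)[:2]@d).round(1),"lat",((p-M)[:2]@n).round(1))
```

```text
heading 106.80981877627396
heading 106.83310815972371
width [np.float64(58.0), np.float64(58.2), np.float64(58.0)] [604.25398891  33.07830491  28.        ]
head 106.82146203543957
rack top [590.8  84.2  38. ] along 52.9 lat -1.9
rack bot [591.4  83.9  10. ] along 52.4 lat -2.4
rack top [575.7  79.7  38. ] along 52.9 lat 13.8
rack bot [574.8  79.2  10. ] along 52.6 lat 14.9
rack top [604.2  88.1  38. ] along 52.7 lat -15.9
rack bot [605.8  88.9  10. ] along 52.9 lat -17.6
pl [605.1  30.8  37. ] along -2.4 lat -0.2
pl [589.2  26.2  37. ] along -2.2 lat 16.4
pl [619.1  35.2  37. ] along -2.3 lat -14.9
handle back top [633.2 -61.8  76. ] along -99.2 lat -0.2
guide front [607.2  23.1  38. ] along -10.4 lat 0.1
```

The gap measures 55 mm, so two spacers are enough: the rack would move back about 17 mm. I'll pick spacer B first, at (541,-290).

Emit:
arm_command([
  {"linear": [-0.037, -0.0228, 0], "turn": 0},
  {"linear": [-0.037, -0.0228, 0], "turn": 0},
  {"linear": [-0.037, -0.0228, 0.01], "turn": 0},
  {"linear": [-0.037, -0.0228, 0.02], "turn": 0},
  {"linear": [-0.037, -0.0228, 0.02], "turn": 0},
  {"linear": [-0.0375, -0.023, 0.02], "turn": 0},
  {"linear": [0, 0, 0], "turn": -0.11},
  {"linear": [0, 0, 0], "turn": -0.11},
  {"linear": [0, 0, 0], "turn": -0.108},
  {"linear": [0, 0, 0], "turn": 0},
], jaw=0.15)

```text
t: 4.35
ee_pos: [540.9, -291.5, 142.1]
orientation: [1.492, 2.765, -0.0]
ft_force: [0.5, 0.0, -0.0]
width: 50.5
grasp_force: 0.0
```

```bash
cat >> h.py <<'E'
def go(x,y,z,head):
    o=ctrl.get_obs(); R=cv2.Rodrigues(o["orientation"])[0]; d=R.T@(np.array([x,y,z])-o["ee_pos"])
    h=np.degrees(np.arctan2(R[1,0],R[0,0])); print("t",o["t"].__round__(2),"ee",o["ee_pos"].round(1),"head",h.round(2),"tool delta mm",d.round(1),"turn",np.radians(h-head).round(4),"w",round(o["width"],1),"tilt",R[2].round(4))
O=np.array([589.0,83.5]);D=np.array([-.2893,.9572]);N=np.array([-.9572,-.2893])
def tray(x,y=0): return O+x*D+y*N
E
python3 - <<'E'
from h import *
w=cam("wrist")
cv2.imwrite("pics/w3.png",w["frame"][100:])
print(fitsp(w,proj(w,[541,-290,30])[0],r=70)); go(541.2,-289.7,50,123.3)
E
```

```text
(array([ 541.45374393, -289.38358274,    2.15787172]), np.float64(139.12994897959183), np.float64(24.08188775510204))
t 4.4 ee [ 541.2 -291.2  142.1] head 123.16 tool delta mm [ 1.3  0.8 92.1] turn -0.0025 w 50.4 tilt [-5.e-04  1.e-04 -1.e+00]
```

Emit:
arm_command([
  {"linear": [0.0016, 0.0008, 0.03], "turn": -0.008},
  {"linear": [0, 0, 0.03], "turn": 0},
  {"linear": [0, 0, 0.02], "turn": 0},
  {"linear": [0, 0, 0.012], "turn": 0},
  {"linear": [0, 0, 0], "turn": 0},
  {"linear": [0, 0, 0], "turn": 0},
])

```text
t: 5.0
ee_pos: [542.1, -288.4, 50.3]
orientation: [1.478, 2.771, -0.0]
ft_force: [-0.8, 0.2, -0.3]
width: 50.4
grasp_force: 0.0
```

Emit:
arm_command([
  {"linear": [0, 0, 0], "turn": 0},
  {"linear": [0, 0, 0], "turn": 0},
  {"linear": [0, 0, 0], "turn": 0},
  {"linear": [0, 0, 0], "turn": 0},
  {"linear": [0, 0, 0], "turn": 0},
  {"linear": [0, 0, 0], "turn": 0},
], jaw=-1)

```text
t: 5.6
ee_pos: [542.0, -288.1, 50.1]
orientation: [1.477, 2.772, -0.0]
ft_force: [-0.6, 1.0, 4.5]
width: 19.8
grasp_force: 30.0
```

Run:
```python
from h import *
w=cam("wrist"); cv2.imwrite("pics/w4.png",w["frame"])
p=tray(-13); print(p); go(p[0],p[1],140,106.82)
```

```text
[592.7609  71.0564]
t 5.65 ee [ 542.  -288.1   50.1] head 123.92 tool delta mm [269.7 242.5 -90. ] turn 0.2984 w 20.2 tilt [-4.e-04  2.e-04 -1.e+00]
```

View pics/w4.png

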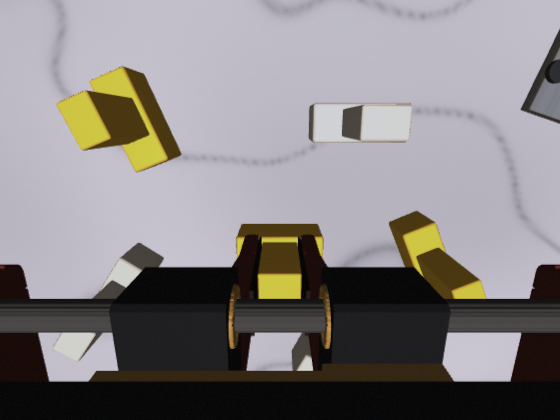

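The grip is good: the tab is centred between the fingers at a width of 20 mm.

Emit:
arm_command([
  {"linear": [0, 0, -0.045], "turn": 0},
  {"linear": [0, 0, -0.045], "turn": 0},
  {"linear": [0.0337, 0.0303, 0], "turn": 0},
  {"linear": [0.0337, 0.0303, 0], "turn": 0},
  {"linear": [0.0337, 0.0303, 0], "turn": 0},
  {"linear": [0.0337, 0.0303, 0], "turn": 0},
  {"linear": [0.0337, 0.0303, 0], "turn": 0},
  {"linear": [0.0337, 0.0303, 0], "turn": 0},
  {"linear": [0.0337, 0.0303, 0], "turn": 0},
  {"linear": [0.0337, 0.0303, 0], "turn": 0},
])

```text
t: 6.65
ee_pos: [592.3, 72.9, 139.4]
orientation: [-1.477, -2.773, 0.0]
ft_force: [0.8, -0.9, -1.5]
width: 19.7
grasp_force: 30.0
```

Emit:
arm_command([
  {"linear": [0, 0, 0], "turn": 0.1},
  {"linear": [0, 0, 0], "turn": 0.1},
  {"linear": [0, 0, 0], "turn": 0.098},
  {"linear": [0, 0, 0], "turn": 0},
  {"linear": [0, 0, 0], "turn": 0},
])

```text
t: 7.15
ee_pos: [592.3, 71.0, 139.4]
orientation: [-1.869, -2.525, 0.0]
ft_force: [-0.4, 0.7, -1.2]
width: 19.9
grasp_force: 30.0
```

Run:
```python
from h import *
w=cam("wrist"); cv2.imwrite("pics/w5.png",w["frame"])
p=tray(-13); go(p[0],p[1],60,106.82)
```

```text
t 7.2 ee [592.4  70.9 139.5] head 106.97 tool delta mm [ 0.1  0.4 79.5] turn 0.0026 w 20.1 tilt [ 1.e-04 -4.e-04 -1.e+00]
```

View pics/w5.png

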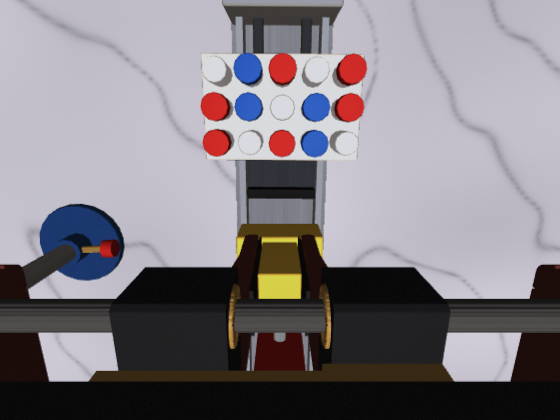

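The spacer is centred over the channel and square, with the rack pad edge ahead at row 192. I'll lower it now.

Emit:
arm_command([
  {"linear": [0, 0.0004, 0.03], "turn": 0.0026},
  {"linear": [0, 0, 0.025], "turn": 0},
  {"linear": [0, 0, 0.015], "turn": 0},
  {"linear": [0, 0, 0.008], "turn": 0},
  {"linear": [0, 0, 0.0025], "turn": 0},
  {"linear": [0, 0, 0], "turn": 0},
  {"linear": [0, 0, 0], "turn": 0},
])

```text
t: 7.9
ee_pos: [593.6, 71.2, 60.1]
orientation: [1.875, 2.52, 0.002]
ft_force: [0.9, 0.1, -0.5]
width: 20.0
grasp_force: 30.0
```

Run:
```python
from h import *
p=tray(-13); go(p[0],p[1],58.1,106.82)
```

```text
t 7.9 ee [593.6  71.2  60.1] head 106.7 tool delta mm [ 0.1 -0.9  2. ] turn -0.002 w 20.0 tilt [-3.0e-04  1.5e-03 -1.0e+00]
```

Emit:
arm_command([
  {"linear": [0, -0.0006, 0.001], "turn": 0},
  {"linear": [0, 0, 0.0008], "turn": 0},
  {"linear": [0, 0, 0], "turn": 0},
  {"linear": [0, 0, 0], "turn": 0},
])

```text
t: 8.3
ee_pos: [592.8, 71.0, 58.1]
orientation: [1.875, 2.52, 0.001]
ft_force: [-1.7, -0.5, 5.7]
width: 20.1
grasp_force: 30.0
```

Emit:
arm_command([
  {"linear": [0, 0, 0], "turn": 0},
  {"linear": [0, 0, 0], "turn": 0},
  {"linear": [0, 0, 0], "turn": 0},
  {"linear": [0, 0, 0], "turn": 0},
  {"linear": [0, 0, -0.02], "turn": 0},
  {"linear": [0, 0, -0.04], "turn": 0},
  {"linear": [0, 0, -0.04], "turn": 0},
  {"linear": [0, 0, 0], "turn": 0},
], jaw=0.15)

```text
t: 9.1
ee_pos: [595.7, 71.3, 162.6]
orientation: [1.871, 2.515, 0.01]
ft_force: [0.8, 0.6, 0.3]
width: 50.8
grasp_force: 0.0
```

Run:
```python
from h import *
w=cam("wrist"); p=tray(-13)
f=fitsp(w,proj(w,[p[0],p[1],40])[0],z0=8,r=75); q=f[0]; print(f, "tray", (q[:2]-O)@D,(q[:2]-O)@N, np.degrees(q[2])%180)
go(437.6,-271.2,145,55.9)
```

```text
(array([593.11488929,  69.5998843 ,   1.86581817]), np.float64(161.89582222222222), np.float64(18.779333333333334)) tray -14.495628223355345 0.08253144600604527 106.90350668666194
t 9.15 ee [594.2  71.1 160.1] head 106.69 tool delta mm [-282.9 -248.5   14. ] turn 0.8865 w 50.6 tilt [-0.0011  0.0056 -1.    ]
```

Emit:
arm_command([
  {"linear": [-0.0354, -0.0311, 0], "turn": 0},
  {"linear": [-0.0354, -0.0311, 0], "turn": 0},
  {"linear": [-0.0354, -0.0311, 0], "turn": 0},
  {"linear": [-0.0354, -0.0311, 0], "turn": 0},
  {"linear": [-0.0354, -0.0311, 0], "turn": 0},
  {"linear": [-0.0354, -0.0311, 0], "turn": 0},
  {"linear": [-0.0354, -0.0311, 0], "turn": 0},
  {"linear": [-0.0354, -0.0311, 0], "turn": 0},
])

```text
t: 9.95
ee_pos: [433.6, -272.9, 156.1]
orientation: [-1.874, -2.519, 0.0]
ft_force: [0.5, -1.4, 0.8]
width: 50.6
grasp_force: 0.0
```

Emit:
arm_command([
  {"linear": [0, 0, 0.014], "turn": 0.148},
  {"linear": [0, 0, 0], "turn": 0.148},
  {"linear": [0, 0, 0], "turn": 0.148},
  {"linear": [0, 0, 0], "turn": 0.148},
  {"linear": [0, 0, 0], "turn": 0.148},
  {"linear": [0, 0, 0], "turn": 0.146},
  {"linear": [0, 0, 0], "turn": 0},
  {"linear": [0, 0, 0], "turn": 0},
])

```text
t: 10.75
ee_pos: [434.9, -271.4, 142.5]
orientation: [-2.77, -1.478, 0.001]
ft_force: [0.4, 0.5, 0.9]
width: 50.6
grasp_force: 0.0
```

Run:
```python
from h import *
w=cam("wrist")
q,f,a=fitsp(w,proj(w,[437.6,-271.2,30])[0],r=70); print(q,np.degrees(q[2])%180,f); go(q[0],q[1],50,np.degrees(q[2])%180)
```

```text
[ 437.3614819  -271.03624861    0.98534485] 56.45610147694848 130.69525510204082
t 10.8 ee [ 435.  -271.5  142.7] head 56.13 tool delta mm [ 1.7  1.8 92.7] turn -0.0056 w 50.6 tilt [-0.     -0.0013 -1.    ]
```

Emit:
arm_command([
  {"linear": [0.0017, 0.0018, 0.03], "turn": -0.0056},
  {"linear": [0, 0, 0.03], "turn": 0},
  {"linear": [0, 0, 0.02], "turn": 0},
  {"linear": [0, 0, 0.0125], "turn": 0},
  {"linear": [0, 0, 0], "turn": 0},
  {"linear": [0, 0, 0], "turn": 0},
])

```text
t: 11.4
ee_pos: [438.1, -271.5, 51.1]
orientation: [2.77, 1.482, 0.0]
ft_force: [0.4, 0.7, 0.0]
width: 50.6
grasp_force: 0.0
```

Emit:
arm_command([
  {"linear": [0, 0, 0], "turn": 0},
  {"linear": [0, 0, 0], "turn": 0},
  {"linear": [0, 0, 0], "turn": 0},
  {"linear": [0, 0, 0], "turn": 0},
  {"linear": [0, 0, 0], "turn": 0},
  {"linear": [0, 0, 0], "turn": 0},
], jaw=-1)

```text
t: 12.0
ee_pos: [438.1, -271.6, 51.2]
orientation: [2.77, 1.481, 0.0]
ft_force: [-0.1, -0.9, 4.1]
width: 19.9
grasp_force: 30.0
```

Run:
```python
from h import *
p=tray(-37.5); print(p); go(p[0],p[1],150,106.82)
```

```text
[599.84875  47.605  ]
t 12.0 ee [ 438.1 -271.6   51.2] head 56.26 tool delta mm [355.2 -42.7 -98.8] turn -0.8825 w 19.9 tilt [-0.e+00  6.e-04 -1.e+00]
```

Emit:
arm_command([
  {"linear": [0, 0, -0.05], "turn": 0},
  {"linear": [0, 0, -0.049], "turn": 0},
  {"linear": [0.0444, -0.0053, 0], "turn": 0},
  {"linear": [0.0444, -0.0053, 0], "turn": 0},
  {"linear": [0.0444, -0.0053, 0], "turn": 0},
  {"linear": [0.0444, -0.0053, 0], "turn": 0},
  {"linear": [0.0444, -0.0053, 0], "turn": 0},
  {"linear": [0.0444, -0.0053, 0], "turn": 0},
  {"linear": [0.0444, -0.0053, 0], "turn": 0},
  {"linear": [0.0444, -0.0056, 0], "turn": 0},
])

```text
t: 13.0
ee_pos: [600.0, 49.5, 149.6]
orientation: [-2.77, -1.481, 0.001]
ft_force: [1.1, -0.4, -0.9]
width: 19.8
grasp_force: 30.0
```

Emit:
arm_command([
  {"linear": [0, 0, 0], "turn": -0.148},
  {"linear": [0, 0, 0], "turn": -0.148},
  {"linear": [0, 0, 0], "turn": -0.148},
  {"linear": [0, 0, 0], "turn": -0.148},
  {"linear": [0, 0, 0], "turn": -0.148},
  {"linear": [0, 0, 0], "turn": -0.142},
  {"linear": [0, 0, 0], "turn": 0},
  {"linear": [0, 0, 0], "turn": 0},
])

```text
t: 13.8
ee_pos: [599.5, 47.6, 149.6]
orientation: [-1.878, -2.518, 0.001]
ft_force: [-0.3, -0.6, -1.1]
width: 19.6
grasp_force: 30.0
```

Run:
```python
from h import *
w=cam("wrist"); cv2.imwrite("pics/w6.png",w["frame"])
p=tray(-37.5); go(p[0],p[1],60.5,106.82)
```

```text
t 13.85 ee [599.5  47.7 149.7] head 106.59 tool delta mm [-0.2  0.3 89.2] turn -0.004 w 19.9 tilt [ 1.e-04 -3.e-04 -1.e+00]
```

View pics/w6.png

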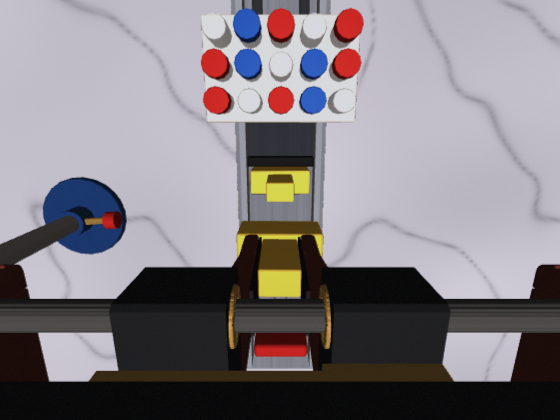

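The first spacer stands square at the rack pad (280,180). The second is held in line behind it (280,255).

Emit:
arm_command([
  {"linear": [0, 0.0003, 0.035], "turn": -0.004},
  {"linear": [0, 0, 0.03], "turn": 0},
  {"linear": [0, 0, 0.015], "turn": 0},
  {"linear": [0, 0, 0.007], "turn": 0},
  {"linear": [0, 0, 0.002], "turn": 0},
  {"linear": [0, 0, 0.0012], "turn": 0},
  {"linear": [0, 0, 0], "turn": 0},
  {"linear": [0, 0, 0], "turn": 0},
])

```text
t: 14.65
ee_pos: [600.6, 47.8, 60.6]
orientation: [1.868, 2.525, 0.002]
ft_force: [-1.0, 0.2, 0.5]
width: 19.6
grasp_force: 30.0
```

Emit:
arm_command([
  {"linear": [0, -0.0005, 0.001], "turn": 0},
  {"linear": [0, 0, 0.0006], "turn": 0},
  {"linear": [0, 0, 0], "turn": 0},
  {"linear": [0, 0, 0], "turn": 0},
])

```text
t: 15.05
ee_pos: [600.0, 47.7, 59.2]
orientation: [1.868, 2.525, 0.001]
ft_force: [-1.3, -0.3, 7.5]
width: 19.7
grasp_force: 30.0
```

Emit:
arm_command([
  {"linear": [0, 0, 0], "turn": 0},
  {"linear": [0, 0, 0], "turn": 0},
  {"linear": [0, 0, 0], "turn": 0},
  {"linear": [0, 0, 0], "turn": 0},
  {"linear": [0, 0, -0.02], "turn": 0},
  {"linear": [0, 0, -0.04], "turn": 0},
  {"linear": [0, 0, -0.04], "turn": 0},
  {"linear": [-0.045, 0, 0], "turn": 0},
  {"linear": [0, 0, 0], "turn": 0},
], jaw=0.15)

```text
t: 15.95
ee_pos: [614.8, 1.6, 160.0]
orientation: [1.868, 2.52, 0.003]
ft_force: [0.5, 0.3, 0.0]
width: 50.8
grasp_force: 0.0
```

Run:
```python
from h import *
w=cam("wrist")
for x in(-14.5,-37.5):
    p=tray(x)
    f=fitsp(w,proj(w,[p[0],p[1],40])[0],z0=8,r=60); q=f[0]; print(f, "tray", (q[:2]-O)@D,(q[:2]-O)@N, np.degrees(q[2])%180)
p=tray(-185); go(p[0],p[1],160,106.82)
cv2.imwrite("pics/w7.png",w["frame"])
```

```text
(array([592.85486495,  70.0647335 ,   1.86554661]), np.float64(16.732291666666665), np.float64(26.491666666666667)) tray -13.975449521502043 0.1969458662249113 106.88794716867345
(array([599.88153206,  48.19001086,   1.8583908 ]), np.float64(37.020069444444445), np.float64(27.076041666666665)) tray -36.94674883204927 -0.20062263322997684 106.47794941861812
t 16.0 ee [613.3   3.  158.7] head 106.87 tool delta mm [-1.009e+02 -1.000e-01 -1.200e+00] turn 0.0009 w 50.2 tilt [-6.0e-04  1.4e-03 -1.0e+00]
```

View pics/w7.png

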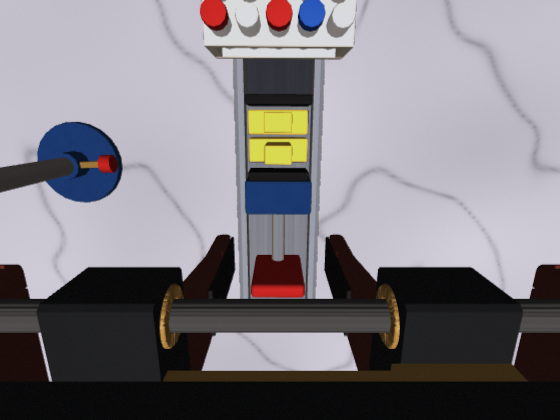

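Both spacers stand square in the channel at (278,122) and (278,150). Next I go behind the handle with the jaw shut.

Emit:
arm_command([
  {"linear": [-0.04, 0, 0], "turn": 0},
  {"linear": [-0.04, 0, 0], "turn": 0},
  {"linear": [-0.021, 0, 0], "turn": 0},
  {"linear": [0, 0, 0], "turn": 0},
  {"linear": [0, 0, 0.04], "turn": 0},
  {"linear": [0, 0, 0.04], "turn": 0},
  {"linear": [0, 0, 0.02], "turn": 0},
  {"linear": [0, 0, 0.008], "turn": 0},
  {"linear": [0, 0, 0], "turn": 0},
  {"linear": [0, 0, 0], "turn": 0},
], jaw=-1)

```text
t: 17.0
ee_pos: [642.8, -91.4, 51.0]
orientation: [1.867, 2.525, 0.001]
ft_force: [0.5, 0.2, 0.8]
width: 0.4
grasp_force: 0.0
```

Emit:
arm_command([
  {"linear": [0.008, 0, 0], "turn": 0},
  {"linear": [0.006, 0, 0], "turn": 0},
  {"linear": [0.004, 0, 0], "turn": 0},
  {"linear": [0.004, 0, 0], "turn": 0},
  {"linear": [0.004, 0, 0], "turn": 0},
  {"linear": [0, 0, 0], "turn": 0},
])

```text
t: 17.6
ee_pos: [635.0, -66.9, 50.5]
orientation: [1.867, 2.525, 0.001]
ft_force: [1.1, -2.2, 2.4]
width: 0.6
grasp_force: 1.1
```

Run:
```python
from h import *
o=ctrl.get_obs(); print("tray x",(o["ee_pos"][:2]-O)@D,(o["ee_pos"][:2]-O)@N,o["ee_pos"][2],"push",o["ft_force"][:2]@D,o["width"])
```

```text
tray x -157.22177484055953 -0.5212389604909584 50.47886542858738 push -2.45690405693838 0.5831223819208345
```

Emit:
arm_command([
  {"linear": [0.004, 0, 0], "turn": 0},
  {"linear": [0.004, 0, 0], "turn": 0},
  {"linear": [0.004, 0, 0], "turn": 0},
  {"linear": [0.003, 0, 0], "turn": 0},
  {"linear": [0.003, 0, 0], "turn": 0},
  {"linear": [0, 0, 0], "turn": 0},
])

```text
t: 18.2
ee_pos: [630.2, -50.7, 50.5]
orientation: [1.867, 2.524, 0.0]
ft_force: [2.9, -8.5, 3.0]
width: 0.7
grasp_force: 4.1
```

Emit:
arm_command([
  {"linear": [0.003, 0, 0], "turn": 0},
  {"linear": [0.003, 0, 0], "turn": 0},
  {"linear": [0.001, 0, 0], "turn": 0},
  {"linear": [0, 0, 0], "turn": 0},
])

```text
t: 18.6
ee_pos: [628.4, -44.6, 50.5]
orientation: [1.867, 2.523, 0.0]
ft_force: [3.5, -9.7, 3.0]
width: 0.6
grasp_force: 5.4
```

Run:
```python
from h import *
o=ctrl.get_obs(); print("tray x",(o["ee_pos"][:2]-O)@D,(o["ee_pos"][:2]-O)@N,o["ee_pos"][2],"push",o["ft_force"][:2]@D,o["width"])
```

```text
tray x -134.0068573049549 -0.609310907240218 50.47655239993993 push -10.344199752169255 0.5601287814456776
```

Emit:
arm_command([
  {"linear": [0.002, 0, 0], "turn": 0},
  {"linear": [0.001, 0, 0], "turn": 0},
  {"linear": [0.001, 0, 0], "turn": 0},
  {"linear": [0, 0, 0], "turn": 0},
  {"linear": [0, 0, 0], "turn": 0},
])

```text
t: 19.1
ee_pos: [628.2, -43.8, 50.6]
orientation: [1.864, 2.52, -0.002]
ft_force: [5.7, -25.9, -1.0]
width: 0.7
grasp_force: 13.2
```

Emit:
arm_command([
  {"linear": [0.001, 0, 0], "turn": 0},
  {"linear": [0.001, 0, 0], "turn": 0},
  {"linear": [0, 0, 0], "turn": 0},
  {"linear": [0, 0, 0], "turn": 0},
])

```text
t: 19.5
ee_pos: [628.2, -43.6, 50.7]
orientation: [1.863, 2.519, -0.003]
ft_force: [7.2, -34.9, -1.6]
width: 0.3
grasp_force: 17.8
```

The stop is reached: force jumps while the tool hardly moves. I'll ease back slightly and check.

Emit:
arm_command([
  {"linear": [-0.0015, 0, 0], "turn": 0},
  {"linear": [0, 0, 0], "turn": 0},
  {"linear": [0, 0, 0], "turn": 0},
  {"linear": [0, 0, 0], "turn": 0},
])

```text
t: 19.9
ee_pos: [628.2, -43.8, 50.6]
orientation: [1.864, 2.52, -0.002]
ft_force: [6.3, -27.9, -1.1]
width: 0.1
grasp_force: 14.4
```

Run:
```python
from h import *
w=cam("wrist"); cv2.imwrite("pics/w8.png",w["frame"])
o=ctrl.get_obs(); print((o["ee_pos"][:2]-O)@D,o["ft_force"][:2]@D)
f=w["frame"]; c=proj(w,[*tray(5,0),38])[0]; print(c)
```

```text
-133.14761154940396 -29.072184628202262
[279.13137383 -40.57265403]
```

View pics/w8.png

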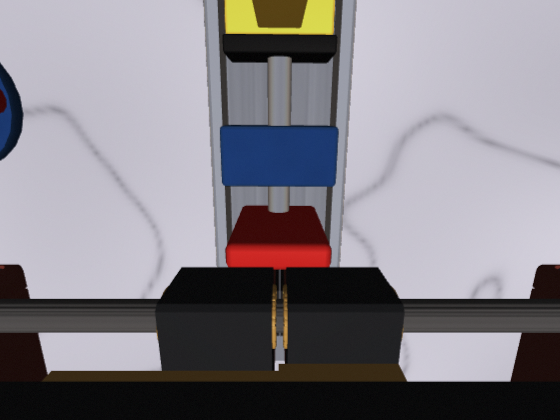

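The handle is against the fingers at (280,255). The plunger pad (row 45) is well forward of the guide block and touches the yellow stack. One last check by numbers.

Run:
```python
from h import *
w=cam("wrist"); print("rows",w["frame"][28:48,250].tolist()[:14])
for v in(34,35,36): print("plunger face x",(onz(w,280,v,37)[:2]-O)@D)
t=cam("top"); y=yellow(t["frame"]); n,l,s,c=cv2.connectedComponentsWithStats(y)
for k in range(1,n):
    if s[k,4]>8: p=onz(t,*c[k],45)[:2]; print(s[k],"tray",(p-O)@D,(p-O)@N)
sd=cam("side"); y=yellow(sd["frame"]); n,l,s,c=cv2.connectedComponentsWithStats(y)
for x in (5,-13): print(proj(sd,[*tray(x),50]))
print(s[1:][s[1:,4]>5])
```

```text
rows [[77, 215, 217], [78, 216, 217], [78, 216, 218], [77, 213, 217], [70, 197, 215], [56, 161, 188], [18, 37, 46], [20, 21, 20], [23, 23, 24], [25, 24, 25], [23, 21, 23], [24, 22, 24], [25, 24, 25], [23, 23, 24]]
plunger face x -23.01992433026358
plunger face x -23.423401820838507
plunger face x -23.827498242951528
[350 189  15  21 156] tray -318.03666410101516 68.5313488383963
[[271.61381766 191.61167987]]
[[274.01461461 194.37305041]]
[[  0  55  12   8  33]
 [286 182  23   8  64]
 [271 187   9   9  55]
 [286 191   4   5   7]
 [270 196  14   7  66]
 [289 255  23  29 419]]
```

```bash
python3 -c "
from workcell import ctrl
print(ctrl.close_job())"
```

```text
the job is handed in; nothing more can be done
None
```

I stood two spacers in the channel, pushed the handle to its stop and handed the job in with the fingers still pressing it at about 29 N. The plunger face measured at its home position. I worked out a rack push-back of about 17 mm from the 55 mm gap but did not measure it, and the hand-in returned no verdict.

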